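# Nest the polished lids for washing and set the wash timer

## Robot

A 6-joint arm with a two-finger parallel gripper is mounted at the origin on the work surface. World frame = base frame: x ahead of the robot, y to its left, z up, the work surface at z = 0. Lengths are in m, angles in rad, forces in N, time in s.
With the tool pointing down it reaches from about 0.225 to 0.875 m from the base axis. Payload 3.4 kg.
Tool frame: the origin (TCP) lies on the centre line of the jaws, within the pads' length; the fingertips stand 17 mm ahead of it and the grasp point (between the pads) lies 2 mm behind it; z points along the fingers, y is the line along which they close (so a half turn about z gives the same grasp; the last joint's range is limited). The gripper opens to 85 mm and grips with 20 to 120 N. Pads are 22 mm wide; open, the fingers measure 114 mm over their backs; the gripper's body (76 mm by 85 mm) begins 54 mm behind the grasp point. The pads swing forward as they close: fully open they stand 13 mm farther back than shut.
Start: joints at [1.063, 0.276, 1.505, -0, 1.361, -0.121], TCP at [0.217, 0.533, 0.248] pointing down, gripper open.
Joint ranges: [-2.89, 2.89], [-0.75, 2.08], [0.22, 2.7], [-1.18, 4.32], [0.11, 2.71], [-2.7, 2.7]. Speed limits (rad/s): [2.57, 2.57, 3.14, 3.14, 3.14, 3.14].

## Interface

Orientations are given as a rotation vector (axis times angle).
In Python, from workcell import manip gives the robot as it stands.
- The arm moves only by the shell command python3 -m inch 'ROWS' [FORCE]. ROWS is JSON, a list of rows, each a list of 7 numbers: the shift along the tool's x, y, z in m, then the turn, a rotation vector about the tool's x, y, z in degrees, then the opening, from -1 (shut) to 1 (fully open). A call has exactly 5 rows; each row shifts and turns the commanded pose from where the row before left it, along the tool's axes as they then stand; what a row does not reach is not made up. A row lasts 1/10 s, in which the tool goes at most 50 mm and 8.59 degrees, less where a joint would pass 70% of its speed; a pose out of reach is approached as far as the arm can. A call is refused whole if a number of a shift passes 0.05 or a number of a turn 8.59, either way. A call with a gripper value outside its range is refused whole. The fingers move at their own pace and stop on an object; FORCE is the grip in N (left out, the last holds). Time passes only in rows, so rows that do not move let the fingers close, or fill a call up. It gives the time, the measured TCP pose, the force, the opening and the grip force at its end, in the units of the state.
- manip.read_state(): the state, without advancing time (a new reading comes with each control period).
- manip.capture(name): name is "side" or "top" or "wrist"; returns the picture (384x512x3 uint8, red, green, blue); there is no depth.
- manip.get_calibration(name): a dict with "camera_matrix" (3x3 intrinsics, pixels), "pose" (4x4, takes a point from camera to world coordinates); the wrist camera has in their place "tool_from_camera" (4x4, takes a point from camera to tool coordinates, whose origin is the TCP and whose axes are the flange's). Camera axes: x right, y up, looking along -z (the intrinsics and any distortion apply to the point x, -y, -z); pixel columns grow to the right and rows downward; lengths in m; the calibration is good to about 2 mm. A picture is of the moment at which its call begins: read the wrist's pose just before it. get_calibration takes no time and is no camera call.
- manip.close_job(): hands the job in; it is judged then, once.
Trained networks look in the newest picture that a camera, given by its name, has taken for a name from the list of things; names that differ only in an ending like _2 or _b are one class to them, and where a whole thing is asked for, a point or a joint stands for the part that bears it (a point fixed in the world has none). Each returns a list of dicts, best first, with "confidence" (0 to 1); they miss things now and then, are a little off and sometimes report something else, mostly with a low value. They report only what shows in the picture. A call takes as long as a camera call. They do not tell look-alikes from the thing itself.
- manip.silhouettes(name, camera): "pixels" (384x512 bool, what is visible of it) and "at" ([row, column] as shares, 0 to 1, of the picture: columns of its width, rows of its height, amid what is visible of it).
- manip.landmark_of(name, camera): "at" ([row, column] as shares, 0 to 1, of the picture: columns of its width, rows of its height: a listed point, or the origin of a listed thing).
The state is a dict: "t": time; "joint_positions": joint angles; "dq": joint speeds; "effort": joint torques, N m; "tcp_pos": TCP position; "eef_rot": TCP orientation; "ft_force": force on the tool from outside, world axes, zero at the start; "ft_torque": the same for the moment, N m; "grip_width": finger opening in m; "gripper_force": force on a finger pad.
Only numpy, scipy, OpenCV 4.12 (cv2) and the standard library are available. Lean on these libraries where they do the work, as an engineer would, in place of code of your own. Each camera call takes 0.05 s, during which the arm holds its last target. There are 200 camera calls.

## Task

The polished lids are to be washed together: keeping them upside down, put the medium brass lid inside the large steel lid that lies in the blue tray, then the small copper lid inside the medium one, each centred, level and resting on the crown beneath; set them down gently, never dropping or tipping one. Then wind the wash timer clockwise past its red top mark (30 minutes) and turn it back down to the green mark, 20 minutes. Leave the large lid in the tray and don't disturb the other things on the bench.

Things in the scene. Friction and masses are not known exactly. Their poses are not given: they have to be found in the camera images.
- large_mid (a point): the large polished steel lid, a knobless dome lying upside down like a bowl. 160 mm outer diameter, 36 mm high, wall 4 mm; top 16 mm of the wall upright, then curving in to a flat crown 72 mm across. Point: on the axis, 18 mm below the rim and 18 above the crown's underside; z out of the open mouth (up). 0.35 kg, loose, on the tray's floor.
- medium_mid (a point): the medium polished brass lid, a knobless dome lying upside down like a bowl. 130 mm outer diameter, 50 mm high, wall 4 mm; top 16 mm of the wall upright, then curving in to a flat crown 62 mm across. Point: on the axis, 25 mm below the rim and 25 above the crown's underside; z out of the open mouth (up). About 0.25 kg, loose. Nested in the large lid: point 11 mm, rim 18 mm above that one's.
- small_mid (a point): the small polished copper lid, a knobless dome lying upside down like a bowl. 100 mm outer diameter, 64 mm high, wall 4 mm; top 16 mm of the wall upright, then curving in to a flat crown 52 mm across. Point: on the axis, 32 mm below the rim and 32 above the crown's underside; z out of the open mouth (up). About 0.2 kg, loose. Nested in the medium lid: point 11 mm, rim 18 mm above that one's.
- tray: shallow blue wash tray, 190 x 190 mm, 15 mm high, floor 4 mm thick, fixed; origin under its centre, on the table
- timer: wash timer, fixed: grey box 120 x 120 x 50 mm, white dial plate on top; origin under its centre, on the table. Ticks every 5 minutes: 0 lies from the centre towards the box's own -x side, the others follow clockwise (from above), 0.05 rad a minute; 20 is a long green mark, 30 (top) a long red one.
- dial_grip (a point): grip point of the timer's black knob, on its upright axis, 79 mm above the table. The knob is a disc with a bar on it, 60 mm long, 15 mm wide, from 59 to 91 mm above the table, centred on the axis. x runs along the bar, z up; the white pointer line is on the bar's -x half.
- dial (a joint): turn of the timer knob, rad, growing clockwise as seen from above: 0.05 rad a minute, so 1.0 is 20 minutes (green), 1.5 is 30 minutes (red); stops at 0 and 1.8. It starts at 6 to 14 minutes. It stays where it is left (friction 0.06 N m) and does not run down.
- knob0: turned dark wooden lid knob, 30 mm across, 26 mm high; loose, to be left alone; origin under its centre
- knob1: turned dark wooden lid knob, 30 mm across, 26 mm high; loose, to be left alone; origin under its centre
- knob2: turned dark wooden lid knob, 30 mm across, 26 mm high; loose, to be left alone; origin under its centre
- bar_red: red bar of polishing compound, 40 x 120 x 30 mm, long side along its y; loose, to be left alone; origin under its centre
- bar_green: green bar of polishing compound, 40 x 120 x 30 mm, long side along its y; loose, to be left alone; origin under its centre
- felt: yellow felt polishing wheel lying flat, 110 mm across, 18 mm thick; loose, to be left alone; origin under its centre
- bowl: closed steel sugar bowl with a wooden knob, 108 mm across, 104 mm high; loose, to be left alone; origin under its centre
There are look-alikes about, which are no part of the job. What is shaped like the timer but purple is not meant.

How it is judged:
On the way, in this order (a step that is already met when the one before it is completed fails the run):
1. the medium lid sits upside down inside the large lid (horizontal distance between medium_mid and large_mid below 0.012 m and z of medium_mid in the frame of large_mid between 0.005 and 0.017 m and angle between medium_mid's own z axis and vertical below 0.1 rad), for 0.2 s.
2. the small lid sits upside down inside the medium lid (all of step 1 and horizontal distance between small_mid and medium_mid below 0.012 m and z of small_mid in the frame of medium_mid between 0.005 and 0.017 m and angle between small_mid's own z axis and vertical below 0.1 rad), for 0.2 s.
3. the timer is wound past its red top mark (30 minutes) (value of joint dial above 1.5 rad).
At the end, for the whole second after the job is handed in: Large lid level in the tray (within 35 mm of its centre); medium in large and small in medium, upside down, each within 12 mm of the centre of the lid below, fully down (point 5-17 mm above that lid's point), tilted under 0.1 rad, at rest; timer at 20 minutes, within 2 (0.9-1.1 rad) (all of step 2 and horizontal distance between large_mid and tray below 0.035 m and angle between large_mid's own z axis and vertical below 0.1 rad and height (world z) of large_mid below 0.03 m and value of joint dial between 0.9 and 1.1 rad and linear speed of each of large, medium, small below 0.02 m/s); the robot touches nothing.
It fails at once if a lid is dropped (falls freely from more than about 20 mm) ((linear speed of medium above 0.6 m/s and contact force between the fingers and medium below 0.05 N) or (linear speed of small above 0.6 m/s and contact force between the fingers and small below 0.05 N)).
It fails at once if a lid is tipped by more than 0.6 rad (angle between any of large_mid, medium_mid, small_mid's own z axis and vertical above 0.6 rad).
It fails at once if a bystander is moved by more than 30 mm (distance of any of knob0, knob1, knob2, bar_red, bar_green, felt, bowl from where it was at the start of the episode above 0.03 m).
It also fails if it takes over 72 s, if anything falls off the work surface, if the arm or the gripper's body presses on something with over 40 N, if the wrist force passes 120 N, or if a joint passes its speed limit or range.

## Working session

There is one attempt and no reset: what is moved stays moved. The work goes in short steps, Python scripts to look and compute and a shell command to move; the robot and the scene stay as the last step left them, time stands still between calls to the robot, and variables do not carry over. Pictures are saved under pics/ and viewed, at most 11 in all, crops included, and the job is handed in when it is done.

```bash
mkdir -p pics; ls; cat > h.py <<'E'
import numpy as np, cv2
from workcell import manip
from scipy.spatial.transform import Rotation as R
def campose(n):
    c=manip.get_calibration(n); K=np.array(c["camera_matrix"])
    if n!="wrist": return K,np.array(c["pose"]),c
    s=manip.read_state(); T=np.eye(4); T[:3,:3]=R.from_rotvec(s["eef_rot"]).as_matrix(); T[:3,3]=s["tcp_pos"]
    return K,T@np.array(c["tool_from_camera"]),c
def ray(K,P,uv,c={}):
    d=c.get("distortion",None)
    p=cv2.undistortPoints(np.array([[uv]],float),K,None if d is None else np.array(d,float))[0,0]
    v=P[:3,:3]@np.array([p[0],-p[1],-1.0]); return P[:3,3],v/np.linalg.norm(v)
def atz(o,v,z): return o+v*(z-o[2])/v[2]
def tri(rs):
    A=sum(np.eye(3)-np.outer(v,v) for o,v in rs); b=sum((np.eye(3)-np.outer(v,v))@o for o,v in rs)
    x=np.linalg.solve(A,b); return x,[np.linalg.norm(np.cross(x-o,v)) for o,v in rs]
E
python3 - <<'E'
from h import *
np.set_printoptions(precision=3,suppress=True)
for n in ["side","top","wrist"]:
    im=manip.capture(n); cv2.imwrite(f"pics/{n}0.png",im[:,:,::-1]); print(n,list(manip.get_calibration(n)))
    K,P,c=campose(n); print(K[0],K[1],P[:3,3])
import h
for n in ["top","side"]:
    K,P,c=campose(n)
    for t,z in [("large_mid",.022),("medium_mid",.025),("small_mid",.032),("tray",0),("timer",0),("dial_grip",.079)]:
        for r in manip.landmark_of(t,n)[:3]:
            uv=(r["at"][1]*512,r["at"][0]*384); o,v=ray(K,P,uv,c)
            print(n,t,round(r["confidence"],2),np.round(uv),atz(o,v,z))
print(manip.read_state())
E
```

```text
pics
side ['camera_matrix', 'pose']
[387.861   0.    250.939] [  0.    387.861 186.434] [ 0.163 -0.631  0.632]
top ['camera_matrix', 'pose']
[425.205   0.    254.281] [  0.    425.205 192.699] [0.4   0.084 1.068]
wrist ['camera_matrix', 'tool_from_camera']
[275.096   0.    261.248] [  0.    275.096 191.369] [0.155 0.557 0.374]
top large_mid 0.65 [184. 209.] [0.534 0.24  0.022]
top medium_mid 0.9 [280. 168.] [0.635 0.002 0.025]
top small_mid 0.74 [274. 240.] [0.454 0.02  0.032]
top tray 0.67 [193. 126.] [0.754 0.225 0.   ]
top timer 0.89 [375. 204.] [ 0.547 -0.241  0.   ]
top timer 0.76 [385. 282.] [ 0.352 -0.256  0.   ]
top dial_grip 0.85 [385. 200.] [ 0.544 -0.242  0.079]
top dial_grip 0.75 [397. 286.] [ 0.346 -0.256  0.079]
side large_mid 0.56 [220. 182.] [0.537 0.229 0.022]
side small_mid 0.61 [227. 233.] [0.455 0.006 0.032]
side tray 0.68 [221. 185.] [0.548 0.242 0.   ]
side tray 0.36 [374. 257.] [ 0.739 -0.192  0.   ]
side timer 0.74 [235. 350.] [ 0.345 -0.256  0.   ]
side timer 0.62 [317. 301.] [ 0.544 -0.235  0.   ]
side dial_grip 0.96 [324. 276.] [ 0.544 -0.242  0.079]
side dial_grip 0.94 [237. 323.] [ 0.348 -0.259  0.079]
{'t': 0.75, 'joint_positions': array([ 1.063,  0.276,  1.505, -0.   ,  1.361, -0.121]), 'dq': array([-0.001,  0.   , -0.   , -0.   , -0.   , -0.001]), 'effort': array([ -0.001, -41.655, -24.608,  -0.   ,   0.   ,  -0.   ]), 'tcp_pos': array([0.217, 0.533, 0.248]), 'eef_rot': array([0.604, 3.083, 0.   ]), 'ft_force': array([-0.188,  0.307, -0.53 ]), 'ft_torque': array([-0.028, -0.017, -0.021]), 'gripper_force': 0.0, 'grip_width': 0.08568575785349433}
```

View pics/top0.png

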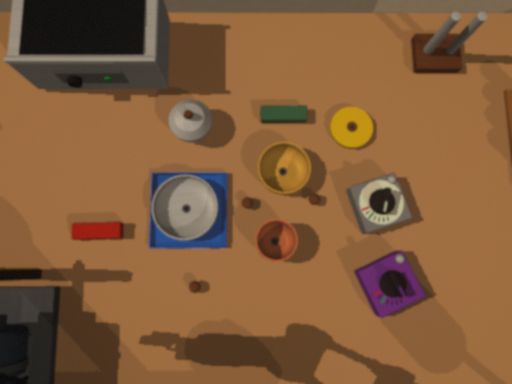

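View pics/side0.png

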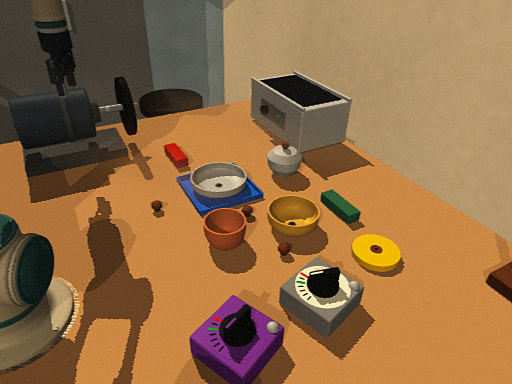

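The top picture shows the large lid in the blue tray at about (186,209), brass medium at (284,168), copper small at (277,240), grey timer at (380,203) and the purple one at (390,283). The knobs are at (248,203), (315,199) and (195,286). The side view agrees.

Next I'll fit the rims using both views.

```bash
cat >> h.py <<'E'
from scipy.optimize import least_squares
def proj(K,P,X):
    Y=(np.asarray(X)-P[:3,3])@P[:3,:3]; return np.c_[K[0,0]*Y[:,0]/-Y[:,2]+K[0,2],K[1,1]*-Y[:,1]/-Y[:,2]+K[1,2]]
def mask(name,cam,near=None):
    rs=manip.silhouettes(name,cam)
    if near is not None: rs=sorted(rs,key=lambda r:np.hypot(r["at"][1]*512-near[0],r["at"][0]*384-near[1]))
    return np.array(rs[0]["pixels"],np.uint8),rs[0]["confidence"]
def fit_lid(views,r,H,x0,free_z=True):
    """views: (K,P,mask). Match hull of lid model (rim + base circles) against silhouette hull."""
    a=np.linspace(0,2*np.pi,90,endpoint=False); C=np.c_[np.cos(a),np.sin(a)]
    def model(p,K,P,inner):
        rim=np.c_[p[0]+r*C[:,0],p[1]+r*C[:,1],0*a+p[2]]
        mid=rim-[0,0,.016]
        return cv2.convexHull(proj(K,P,np.r_[rim,mid]).astype(np.float32))
    obs=[]
    for K,P,m in views:
        cs,_=cv2.findContours(m,cv2.RETR_EXTERNAL,cv2.CHAIN_APPROX_NONE); c=max(cs,key=cv2.contourArea)
        h=cv2.convexHull(c)[:,0].astype(float); 
        ctr=proj(K,P,[x0])[0]
        obs.append((K,P,c[:,0].astype(float),ctr))
    def f(p):
        q=np.r_[p,x0[2]] if len(p)==2 else p; out=[]
        for K,P,c,ctr in obs:
            hm=model(q,K,P,0)
            out+= [cv2.pointPolygonTest(hm,(float(u),float(v)),True)-.5 for u,v in c]
        return np.array(out)
    s=least_squares(f,x0 if free_z else x0[:2],loss="soft_l1",diff_step=1e-3); return s.x,np.median(np.abs(s.fun))
E
python3 - <<'E'
from h import *
np.set_printoptions(precision=4,suppress=True)
vs={}
for n in ["top","side"]:
    K,P,c=campose(n)
    for t,r,H,x0 in [("large_mid",.08,.036,(.535,.24,.04)),("medium_mid",.065,.05,(.635,0,.05)),("small_mid",.05,.064,(.455,.015,.064))]:
        near=proj(K,P,[x0])[0]
        try: m,cf=mask(t,n,near)
        except Exception as e: print(n,t,"none");continue
        vs.setdefault(t,[]).append((K,P,m))
        if n=="top": print(t,"top fixed z",fit_lid([(K,P,m)],r,H,x0,False),"free z",fit_lid([(K,P,m)],r,H,x0),m.sum(),cf)
        else: print(t,"both",fit_lid(vs[t],r,H,x0),"lm ground",m.sum(),cf)
for t in ["large_mid","medium_mid","small_mid","dial_grip","tray"]:
    rs=[]
    for n in ["top","side"]:
        K,P,c=campose(n)
        d=[ (x["at"][1]*512,x["at"][0]*384) for x in manip.landmark_of(t,n)]
        if t=="dial_grip": d=sorted(d,key=lambda u:u[1])
        if t=="tray": d=sorted(d,key=lambda u:u[0]) if n=="side" else sorted(d,key=lambda u:-u[1])
        if d: rs.append(ray(K,P,d[0]))
    if len(rs)==2: print(t,tri(rs))
E
```

```text
large_mid top fixed z (array([0.5374, 0.2374]), np.float64(0.22927987725240284)) free z (array([0.5375, 0.2376, 0.0387]), np.float64(0.21576006945095022)) 3401 0.57
medium_mid top fixed z (array([ 0.6325, -0.0066]), np.float64(0.4520155845665178)) free z (array([ 0.6367, -0.0082,  0.0316]), np.float64(0.29357257324832575)) 2113 0.6
small_mid top fixed z (array([0.4545, 0.0174]), np.float64(0.29359873976885936)) free z (array([0.454 , 0.0181, 0.0736]), np.float64(0.28230600277871143)) 1451 0.56
large_mid both (array([0.5371, 0.238 , 0.0366]), np.float64(0.4266495376388308)) lm ground 1698 0.93
medium_mid both (array([ 0.6325, -0.0067,  0.0439]), np.float64(0.7911359275566692)) lm ground 1715 0.75
small_mid both (array([0.4541, 0.0168, 0.0553]), np.float64(0.8366787904349393)) lm ground 1456 0.72
large_mid (array([0.5384, 0.2403, 0.0144]), [np.float64(0.003490054452247677), np.float64(0.0034900544522476194)])
small_mid (array([0.4576, 0.0188, 0.0205]), [np.float64(0.0027234881413241603), np.float64(0.002723488141324105)])
dial_grip (array([ 0.544 , -0.2419,  0.0787]), [np.float64(0.00034374472515495707), np.float64(0.0003437447251547357)])
tray (array([0.648 , 0.24  , 0.0144]), [np.float64(0.09841164883427776), np.float64(0.09841164883427755)])
```

```bash
python3 -m inch '[[0,0,0,0,0,-7.4,0.1],[0,0,0,0,0,-7.4,0.1],[0,0,0,0,0,-7.4,0.1],[-0.0415,-0.0477,0,0,0,0,0.1],[-0.0415,-0.0477,0,0,0,0,0.1]]' 80; python3 -m inch '[[-0.0415,-0.0477,0,0,0,0,0.1],[-0.0415,-0.0477,0,0,0,0,0.1],[-0.0415,-0.0477,0,0,0,0,0.1],[-0.0415,-0.0477,0,0,0,0,0.1],[-0.0415,-0.0477,0,0,0,0,0.1]]'; python3 -m inch '[[-0.0415,-0.0477,0,0,0,0,0.1],[-0.0415,-0.0477,0,0,0,0,0.1],[-0.0415,-0.0477,0,0,0,0,0.1],[0,0,0.04,0,0,0,0.1],[0,0,0.04,0,0,0,0.1]]';  python3 -m inch '[[0,0,0.0,0,0,0,0.1],[0,0,0.0,0,0,0,0.1],[0,0,0,0,0,0,0.1],[0,0,0,0,0,0,0.1],[0,0,0,0,0,0,0.1]]'
cat > look.py <<'E'
import sys; from h import *
np.set_printoptions(precision=4,suppress=True)
t,r,rim,x,y,fn=sys.argv[1],*map(float,sys.argv[2:6]),sys.argv[6]
K,P,c=campose("wrist"); im=manip.capture("wrist"); cv2.imwrite(f"pics/{fn}.png",im[:,:,::-1])
s=manip.read_state(); print(s["tcp_pos"],R.from_rotvec(s["eef_rot"]).as_matrix().round(3).tolist(),s["grip_width"],s["t"],s["joint_positions"])
m,cf=mask(t,"wrist",proj(K,P,[(x,y,rim)])[0]); print(cf,m.sum())
print("fixed",fit_lid([(K,P,m)],r,0,(x,y,rim),False),"free",fit_lid([(K,P,m)],r,0,(x,y,rim)))
for q in manip.landmark_of(t,"wrist"):
    uv=(q["at"][1]*512,q["at"][0]*384); print("lm",q["confidence"],uv,atz(*ray(K,P,uv),rim/2))
E
python3 look.py medium_mid .065 .05 .6325 -.0066 w1
```

```text
t: 2.05
tcp_pos: [0.2827, 0.4571, 0.2481]
eef_rot: [-0.007, 3.141, 0.0]
ft_force: [1.1, 0.2, 0.4]
grip_width: 0.0471
gripper_force: 0.0
t: 2.55
tcp_pos: [0.4479, 0.267, 0.2486]
eef_rot: [-0.001, 3.141, 0.001]
ft_force: [0.9, 0.6, 0.3]
grip_width: 0.0469
gripper_force: 0.0
t: 3.05
tcp_pos: [0.5478, 0.154, 0.1684]
eef_rot: [0.004, 3.137, 0.001]
ft_force: [-0.4, 0.3, -0.8]
grip_width: 0.047
gripper_force: 0.0
t: 3.55
tcp_pos: [0.5462, 0.1561, 0.1701]
eef_rot: [-0.002, 3.138, 0.001]
ft_force: [-0.7, 0.3, -0.1]
grip_width: 0.0472
gripper_force: 0.0
[0.5459 0.156  0.1698] [[-1.0, -0.001, 0.003], [-0.001, 1.0, 0.0], [-0.003, 0.0, -1.0]] 0.04700801131493892 3.6 [ 0.1557  0.3182  1.6471  0.0001  1.1735 -1.4164]
0.71 8986
fixed (array([ 0.6303, -0.0052]), np.float64(2.359162595686864)) free (array([ 0.638 , -0.0245,  0.0237]), np.float64(5.268362366924235))
lm 0.77 (114.4832, 259.20000000000005) [ 0.6337 -0.0062  0.025 ]
```

View pics/w1.png

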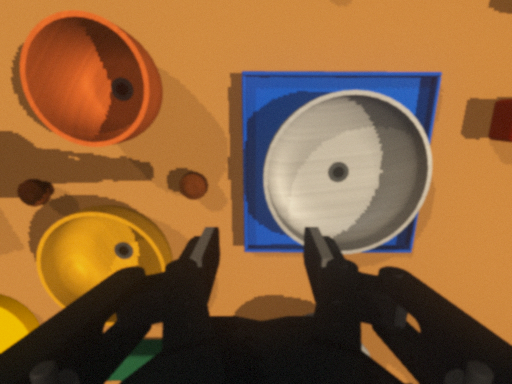

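Looking back from above, the wrist picture shows the large lid at (350,170), copper at (90,80) and brass at (105,255), and its landmark agrees with the fixed cameras. The tool stopped short because shifts are limited to 50 mm by norm, so I'll move on to the brass rim's +y side.

```bash
python3 - <<'E'
from h import *
K,P,c=campose("wrist")
for t,r,x0 in [("large_mid",.08,(.537,.238,.04)),("small_mid",.05,(.454,.017,.064))]:
    m,cf=mask(t,"wrist",proj(K,P,[x0])[0]); print(t,cf,fit_lid([(K,P,m)],r,0,x0,False),fit_lid([(K,P,m)],r,0,x0))
for q in manip.landmark_of("tray","wrist"): print(q["confidence"],atz(*ray(K,P,(q["at"][1]*512,q["at"][0]*384)),0))
E
python3 -m inch '[[-0.029,-0.0332,0,0,0,0,0.1],[-0.029,-0.0332,0,0,0,0,0.1],[-0.029,-0.0332,0,0,0,0,0.1],[0,0,0.025,0,0,0,0.1],[0,0,0.025,0,0,0,0.1]]'; python3 -m inch '[[0,0,0,0,0,0,0.1],[0,0,0,0,0,0,0.1],[0,0,0,0,0,0,0.1],[0,0,0,0,0,0,0.1],[0,0,0,0,0,0,0.1]]'
python3 look.py medium_mid .065 .05 .633 -.0065 w2
```

```text
large_mid 0.98 (array([0.53760215, 0.23678986]), np.float64(0.5465207130953584)) (array([0.53773269, 0.23756257, 0.03765628]), np.float64(0.42051420186467847))
small_mid 0.7 (array([0.45503529, 0.01749337]), np.float64(0.8349550976967288)) (array([0.45561516, 0.01970382, 0.06697549]), np.float64(0.9517539228467636))
t: 4.35
tcp_pos: [0.6341, 0.0544, 0.1181]
eef_rot: [0.003, 3.139, 0.0]
ft_force: [0.1, 1.9, 0.5]
grip_width: 0.0469
gripper_force: 0.0
t: 4.85
tcp_pos: [0.633, 0.0563, 0.1196]
eef_rot: [-0.002, 3.139, 0.0]
ft_force: [0.0, -0.1, 0.3]
grip_width: 0.0469
gripper_force: 0.0
[0.6328 0.0562 0.1193] [[-1.0, -0.001, 0.002], [-0.001, 1.0, -0.0], [-0.002, -0.0, -1.0]] 0.04717600010469307 4.9 [-0.0208  0.4549  1.5604  0.      1.1245 -1.5927]
0.6 20374
fixed (array([ 0.6333, -0.0062]), np.float64(0.6714709323580972)) free (array([ 0.6334, -0.0072,  0.0471]), np.float64(1.2459195446995808))
lm 0.71 (187.0848, 199.7184) [ 0.6354 -0.0068  0.025 ]
```

View pics/w2.png

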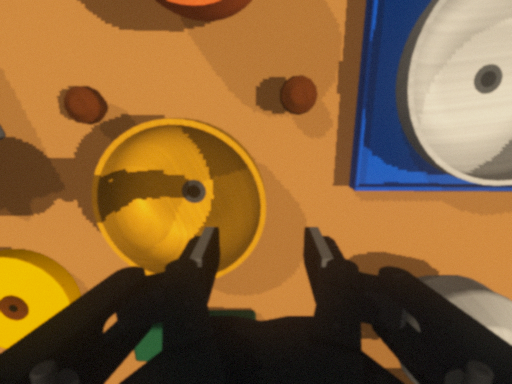

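The brass lid is at (180,200), with the jaws straddling its right-hand wall at (265,200) row-wise. The fit matches within 1 mm, so I'll descend and close.

```bash
python3 -m inch '[[0,0,0.03,0,0,0,0.1],[0,0,0.02,0,0,0,0.1],[0,0,0.015,0,0,0,0.1],[0,0,0,0,0,0,0.1],[0,0,0,0,0,0,0.1]]'; python3 -m inch '[[0,0,0,0,0,0,-0.4],[0,0,0,0,0,0,-0.7],[0,0,0,0,0,0,-1],[0,0,0,0,0,0,-1],[0,0,0,0,0,0,-1]]' 80;python3 -m inch '[[0,0,0,0,0,0,-1],[0,0,0,0,0,0,-1],[0,0,0,0,0,0,-1],[0,0,0,0,0,0,-1],[0,0,0,0,0,0,-1]]'
```

```text
t: 5.5
tcp_pos: [0.6326, 0.0561, 0.0535]
eef_rot: [-0.001, 3.142, 0.0]
ft_force: [-0.8, 0.3, 0.1]
grip_width: 0.0469
gripper_force: 0.0
t: 6.0
tcp_pos: [0.6327, 0.0562, 0.0541]
eef_rot: [-0.001, 3.141, 0.001]
ft_force: [-0.5, 1.6, 5.4]
grip_width: 0.0018
gripper_force: 77.9
t: 6.5
tcp_pos: [0.6327, 0.0564, 0.054]
eef_rot: [-0.001, 3.141, 0.001]
ft_force: [-1.0, 2.0, 6.7]
grip_width: 0.002
gripper_force: 78.2
```

```bash
python3 -m inch '[[0,0,-0.01,0,0,0,-1],[0,0,-0.015,0,0,0,-1],[0,0,-0.025,0,0,0,-1],[0,0,-0.025,0,0,0,-1],[0,0,0,0,0,0,-1]]'; python3 -m inch '[[0,0,0,0,0,0,-1],[0,0,0,0,0,0,-1],[0,0,0,0,0,0,-1],[0,0,0,0,0,0,-1],[0,0,0,0,0,0,-1]]'
python3 look.py medium_mid .065 .125 .633 -.0065 w3; python3 - <<'E'
from h import *
im=manip.capture("side"); a=cv2.imread("pics/w3.png"); cv2.imwrite("pics/c3.png",np.hstack([a[:,:400],cv2.resize(im[130:290,180:340,::-1],(384,384))]))
E
```

```text
t: 7.0
tcp_pos: [0.6349, 0.0558, 0.1317]
eef_rot: [-0.001, 3.134, -0.0]
ft_force: [-0.0, 0.5, -2.0]
grip_width: 0.0018
gripper_force: 77.8
t: 7.5
tcp_pos: [0.6321, 0.056, 0.1275]
eef_rot: [0.001, -3.14, -0.0]
ft_force: [0.1, -0.5, -2.2]
grip_width: 0.0016
gripper_force: 77.8
[0.6322 0.056  0.1277] [[-1.0, -0.001, -0.001], [-0.001, 1.0, 0.0], [0.001, 0.0, -1.0]] 0.001554876473364288 7.55 [-0.0212  0.448   1.5491  0.0001  1.1454 -1.5927]Traceback (most recent call last):
  File "look.py", line 6, in <module>
    m,cf=mask(t,"wrist",proj(K,P,[(x,y,rim)])[0]); print(cf,m.sum())
         ~~~~^^^^^^^^^^^^^^^^^^^^^^^^^^^^^^^^^^^^
  File "h.py", line 23, in mask
    return np.array(rs[0]["pixels"],np.uint8),rs[0]["confidence"]
                    ~~^^^
IndexError: list index out of range
```

View pics/c3.png

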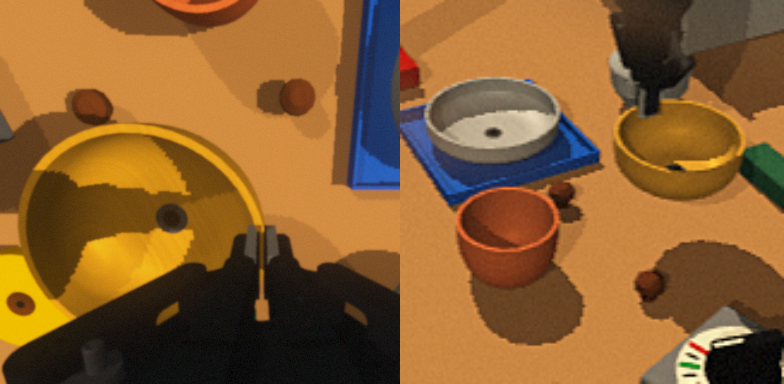

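The lid is held by its right wall at (262,250). I'll check whether it hangs tilted.

```bash
cat > tilt.py <<'E'
import sys; from h import *
np.set_printoptions(precision=4,suppress=True)
# usage: tilt.py pic r x y z hue_lo hue_hi  (tool pose = current)
fn=sys.argv[1]; r,x,y,z,h0,h1=map(float,sys.argv[2:8]); s0=int(sys.argv[8]) if len(sys.argv)>8 else 150
K,P,c=campose("wrist"); print("cam",P[:3,3])
im=cv2.imread(fn); hsv=cv2.cvtColor(im,cv2.COLOR_BGR2HSV)
a=np.linspace(0,2*np.pi,361)[:-1]
def rim(p,rr=r):
    x,y,z,tx,ty=p; Rm=R.from_rotvec([tx,ty,0]).as_matrix()
    return np.c_[rr*np.cos(a),rr*np.sin(a),0*a]@Rm.T+[x,y,z]
g=cv2.GaussianBlur(hsv[:,:,1].astype(np.float32),(0,0),1)
m=((hsv[:,:,0]>=h0)&(hsv[:,:,0]<=h1)&(hsv[:,:,1]>s0)).astype(np.uint8)
n,l,st,_=cv2.connectedComponentsWithStats(cv2.morphologyEx(m,cv2.MORPH_OPEN,np.ones((3,3))))
ctr=proj(K,P,[(x,y,z-.02)])[0]; k=1+np.argmax(st[1:,4]); print("blob",st[k],"ctr",ctr)
cs,_=cv2.findContours((l==k).astype(np.uint8),cv2.RETR_EXTERNAL,cv2.CHAIN_APPROX_NONE)
pts=cv2.convexHull(max(cs,key=cv2.contourArea)); H=np.zeros(im.shape[:2],np.uint8); 
c=max(cs,key=cv2.contourArea)[:,0].astype(float)
row=float(sys.argv[9]) if len(sys.argv)>9 else 215
c=c[(c[:,1]<row)&(c[:,1]>2)&(c[:,0]>2)]
def f(p,lock=z):
    q=proj(K,P,rim((p[0],p[1],lock,p[2],p[3]))).astype(np.float32).reshape(-1,1,2)
    return np.array([cv2.pointPolygonTest(q,(float(u),float(v)),True) for u,v in c])
# rim pinned at the grasp height z: free x,y,tilts
s=least_squares(f,[x,y,0,0],loss="soft_l1",diff_step=1e-3,x_scale=[.01,.01,.05,.05]); print("x,y,tx,ty",s.x,np.median(abs(s.fun)),len(c))
s=least_squares(lambda p:f(p[:4],p[4]),[x,y,0,0,z],loss="soft_l1",diff_step=1e-3,x_scale=[.01,.01,.05,.05,.01]); print("free z",s.x,np.median(abs(s.fun)))
s=least_squares(lambda p:f([p[0],p[1],0,0]),[x,y],loss="soft_l1",diff_step=1e-3); print("level",s.x,np.median(abs(s.fun)))
E
python3 tilt.py pics/w3.png .065 .633 -.0065 .124 20 28 170 230
```

```text
cam [0.5651 0.0551 0.2541]
blob [   0  248   73   99 3780] ctr [157.0294 232.9313]
x,y,tx,ty [ 0.633  -0.0065  0.      0.    ] nan 0
free z [ 0.633  -0.0065  0.      0.      0.124 ] nan
level [ 0.633  -0.0065] nan
  return _methods._mean(a, axis=axis, dtype=dtype,
  ret = ret.dtype.type(ret / rcount)
```

```bash
python3 - <<'E'
import cv2
for f,row,lo,hi in [("w2",190,80,120),("w2",190,250,280),("w3",215,5,40),("w3",190,15,50),("w3",190,235,275)]:
    print(f,row,lo,cv2.cvtColor(cv2.imread(f"pics/{f}.png"),cv2.COLOR_BGR2HSV)[row,lo:hi:2].tolist())
im=cv2.imread("pics/w3.png"); print([ (r,im[r,140].tolist()) for r in range(112,140,2)])
im=cv2.imread("pics/w2.png"); print([ (r,im[r,180].tolist()) for r in range(106,136,2)])
E
```

```text
w2 190 80 [[16, 185, 117], [14, 176, 122], [15, 176, 120], [14, 179, 117], [15, 191, 119], [16, 182, 123], [17, 210, 137], [17, 233, 136], [18, 224, 124], [18, 224, 81], [17, 198, 76], [18, 197, 75], [17, 216, 72], [17, 218, 75], [18, 198, 76], [16, 205, 81], [19, 228, 76], [18, 224, 83], [17, 213, 86], [17, 201, 90]]
w2 190 250 [[17, 213, 141], [18, 236, 131], [17, 217, 134], [18, 224, 130], [18, 225, 188], [19, 230, 226], [20, 228, 227], [18, 208, 200], [16, 185, 183], [15, 183, 184], [15, 183, 184], [15, 182, 186], [15, 182, 184], [15, 182, 185], [15, 180, 186]]
w3 215 5 [[15, 174, 208], [16, 177, 206], [15, 176, 207], [15, 177, 208], [15, 174, 208], [16, 178, 206], [15, 186, 188], [18, 218, 143], [18, 233, 139], [18, 223, 143], [18, 215, 127], [17, 209, 83], [18, 211, 70], [16, 204, 70], [17, 229, 68], [19, 231, 65], [19, 247, 67], [16, 200, 70]]
w3 190 15 [[13, 171, 94], [15, 186, 92], [16, 176, 97], [15, 194, 96], [17, 206, 125], [18, 226, 142], [18, 235, 139], [18, 226, 140], [18, 226, 133], [17, 221, 89], [17, 195, 72], [16, 213, 72], [18, 209, 72], [18, 209, 72], [19, 226, 7
[... 345 characters left out ...]
0], [16, 173, 212], [16, 179, 209]]
[(112, [65, 142, 212]), (114, [68, 143, 213]), (116, [68, 144, 213]), (118, [62, 139, 210]), (120, [67, 144, 212]), (122, [50, 123, 187]), (124, [26, 126, 191]), (126, [31, 167, 234]), (128, [28, 166, 233]), (130, [18, 162, 231]), (132, [24, 145, 214]), (134, [20, 102, 153]), (136, [17, 95, 146]), (138, [21, 102, 158])]
[(106, [65, 139, 208]), (108, [64, 135, 206]), (110, [65, 139, 208]), (112, [61, 139, 207]), (114, [65, 139, 210]), (116, [57, 134, 202]), (118, [39, 127, 191]), (120, [26, 157, 226]), (122, [18, 155, 226]), (124, [22, 134, 201]), (126, [18, 76, 118]), (128, [19, 88, 135]), (130, [16, 98, 152]), (132, [20, 110, 167]), (134, [22, 117, 176])]
```

```bash
sed -i 's/^m=.*/b=cv2.medianBlur(hsv,5); m=((b[:,:,0]>=h0)\&(b[:,:,0]<=h1)\&(b[:,:,1]>s0)\&(b[:,:,2]>55)).astype(np.uint8)/' tilt.py
sed -i 's/^n,l,st.*/m=cv2.morphologyEx(m,cv2.MORPH_CLOSE,np.ones((3,3)));n,l,st,_=cv2.connectedComponentsWithStats(m)/' tilt.py
python3 tilt.py pics/w3.png .065 .633 -.0065 .124 16 24 197 215; python3 - <<'E'
from h import *
K,P,c=campose("wrist")
print(proj(K,P,[(.633,-.0715,.124),(.568,-.0065,.124),(.633,.0585,.124),(.633,-.0715,.118)]))
E
```

```text
cam [0.5651 0.0551 0.2541]
blob [    0   123   265   224 36519] ctr [157.0294 232.9313]
x,y,tx,ty [ 0.6334 -0.0048 -0.0281 -0.0178] 0.8559832884415148 305
free z [ 0.6329 -0.0084 -0.1664  0.1707  0.1077] 0.3728354725424754
level [ 0.6332 -0.005 ] 0.9410794922369358
[[ 18.5108147  248.84471181]
 [126.63314713 120.3282534 ]
 [267.57769614 248.92816906]
 [ 27.89243427 243.62678322]]
```

The held lid is level within about 0.03 rad. Next I'll carry it over the large lid.

```bash
python3 -m inch '[[0.006,0.0152,0,0,0,0,-1],[0.012,0.0305,0,0,0,0,-1],[0.012,0.0305,0,0,0,0,-1],[0.012,0.0305,0,0,0,0,-1],[0.012,0.0305,0,0,0,0,-1]]'; python3 -m inch '[[0.012,0.0305,0,0,0,0,-1],[0.012,0.0305,0,0,0,0,-1],[0.012,0.0305,0,0,0,0,-1],[0.006,0.0152,0,0,0,0,-1],[0,0,0,0,0,0,-1]]'; python3 -m inch '[[0,0,0,0,0,0,-1],[0,0,0,0,0,0,-1],[0,0,0,0,0,0,-1],[0,0,0,0,0,0,-1],[0,0,0,0,0,0,-1]]'
python3 - <<'E'
from h import *
s=manip.read_state(); print(s["tcp_pos"],s["eef_rot"])
for n in ["top","side","wrist"]: cv2.imwrite(f"pics/m4_{n}.png",manip.capture(n)[:,:,::-1])
a=cv2.imread("pics/m4_side.png")[100:240,140:300]; b=cv2.imread("pics/m4_top.png")[150:270,120:260]
cv2.imwrite("pics/c4.png",np.hstack([cv2.resize(a,(400,350)),cv2.resize(b,(400,350))]))
E
python3 tilt.py pics/m4_wrist.png .065 .5375 .2373 .124 16 24 197 215
```

```text
t: 8.15
tcp_pos: [0.5771, 0.1952, 0.1285]
eef_rot: [0.001, -3.142, -0.001]
ft_force: [1.1, -0.4, -2.6]
grip_width: 0.0018
gripper_force: 77.8
t: 8.65
tcp_pos: [0.5349, 0.3022, 0.1285]
eef_rot: [0.006, -3.141, -0.001]
ft_force: [0.3, -0.0, -1.9]
grip_width: 0.0014
gripper_force: 77.9
t: 9.15
tcp_pos: [0.5366, 0.2991, 0.1283]
eef_rot: [0.001, 3.142, -0.0]
ft_force: [0.2, 0.5, -2.0]
grip_width: 0.0016
gripper_force: 77.9
[0.53663851 0.29913585 0.12830391] [ 8.72894285e-04  3.14157391e+00 -1.67453893e-05]
cam [0.4691 0.2987 0.2544]
blob [   18   124   247   197 31968] ctr [157.7279 233.4948]
x,y,tx,ty [ 0.5383  0.2389 -0.0173  0.0318] 0.6644790475097542 302
free z [ 0.5375  0.235  -0.139   0.1986  0.1084] 0.3331350731772686
level [0.5381 0.238 ] 0.9451848893912813
```

View pics/c4.png

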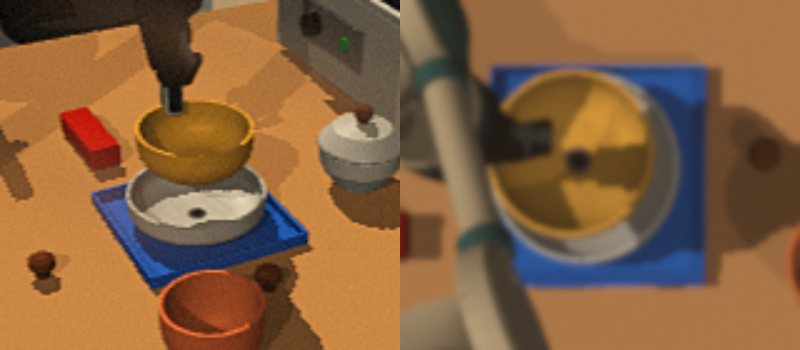

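The side crop shows the brass lid level above the steel lid, and the estimated centre offset is about 1 mm. I'll lower it.

```bash
python3 -m inch '[[0,0,0.02,0,0,0,-1],[0,0,0.02,0,0,0,-1],[0,0,0.015,0,0,0,-1],[0,0,0.006,0,0,0,-1],[0,0,0,0,0,0,-1]]'; python3 -m inch '[[0,0,0.002,0,0,0,-1],[0,0,0.001,0,0,0,-1],[0,0,0.001,0,0,0,-1],[0,0,0,0,0,0,-1],[0,0,0,0,0,0,-1]]'
```

```text
t: 9.8
tcp_pos: [0.5358, 0.2996, 0.0665]
eef_rot: [0.001, -3.14, 0.001]
ft_force: [-0.0, -0.5, -2.8]
grip_width: 0.0019
gripper_force: 78.0
t: 10.3
tcp_pos: [0.5366, 0.3, 0.0638]
eef_rot: [-0.001, 3.141, 0.001]
ft_force: [0.8, -0.4, -1.3]
grip_width: 0.0022
gripper_force: 77.7
```

```bash
python3 -m inch '[[0,0,0.001,0,0,0,-1],[0,0,0.0005,0,0,0,-1],[0,0,0,0,0,0,-1],[0,0,0,0,0,0,-1],[0,0,0,0,0,0,-1]]'
```

```text
t: 10.8
tcp_pos: [0.5366, 0.3002, 0.0624]
eef_rot: [-0.001, 3.141, 0.001]
ft_force: [-1.0, 1.7, 4.8]
grip_width: 0.0017
gripper_force: 78.0
```

```bash
python3 -m inch '[[0,0,0,0,0,0,-0.95],[0,0,0,0,0,0,-0.9],[0,0,0,0,0,0,-0.8],[0,0,0,0,0,0,-0.6],[0,0,0,0,0,0,-0.5]]' 20; python3 -m inch '[[0,0,0,0,0,0,-0.4],[0,0,-0.01,0,0,0,-0.4],[0,0,-0.03,0,0,0,-0.4],[0,0,-0.03,0,0,0,0.1],[0,0,0,0,0,0,0.1]]'; python3 -m inch '[[0,0,0,0,0,0,0.1],[0,0,0,0,0,0,0.1],[0,0,0,0,0,0,0.1],[0,0,0,0,0,0,0.1],[0,0,0,0,0,0,0.1]]'
python3 look.py medium_mid .065 .058 .5375 .2373 w5; python3 look.py large_mid .08 .04 .5375 .2373 w5b
python3 - <<'E'
from h import *
for n in ["side"]: cv2.imwrite(f"pics/m5_{n}.png",manip.capture(n)[:,:,::-1])
a=cv2.imread("pics/m5_side.png")[130:240,150:300]
cv2.imwrite("pics/c5.png",np.hstack([cv2.resize(a,(400,293)),cv2.resize(cv2.imread("pics/w5.png"),(391,293))]))
E
```

```text
t: 11.3
tcp_pos: [0.5358, 0.2994, 0.0612]
eef_rot: [0.001, -3.14, 0.001]
ft_force: [-0.5, -0.1, -0.0]
grip_width: 0.0214
gripper_force: 0.0
t: 11.8
tcp_pos: [0.5392, 0.3011, 0.137]
eef_rot: [-0.001, 3.132, 0.006]
ft_force: [0.1, -0.3, 0.7]
grip_width: 0.0472
gripper_force: 0.0
t: 12.3
tcp_pos: [0.536, 0.2997, 0.1311]
eef_rot: [0.001, -3.14, 0.001]
ft_force: [0.3, 0.3, -0.1]
grip_width: 0.0472
gripper_force: 0.0
[0.5361 0.2998 0.1312] [[-1.0, -0.001, -0.001], [-0.001, 1.0, -0.0], [0.001, -0.0, -1.0]] 0.0469986744761123 12.35 [ 0.3966  0.4172  1.5929  0.0001  1.1325 -1.1748]
0.89 19492
fixed (array([0.5379, 0.2368]), np.float64(0.8306104739624194)) free (array([0.5383, 0.2357, 0.0546]), np.float64(1.3050763338070386))
lm 0.91 (186.9824, 199.4112) [0.5401 0.2343 0.029 ]
[0.5362 0.2998 0.1316] [[-1.0, -0.001, -0.0], [-0.001, 1.0, -0.0], [0.0, -0.0, -1.0]] 0.04716722185239202 12.5 [ 0.3966  0.4168  1.5926  0.0001  1.1326 -1.1749]
0.78 6340
fixed (array([0.5394, 0.2368]), np.float64(1.4562955222436655)) free (array([0.5395, 0.2362, 0.0373]), np.float64(2.1517463874718237))
```

View pics/c5.png

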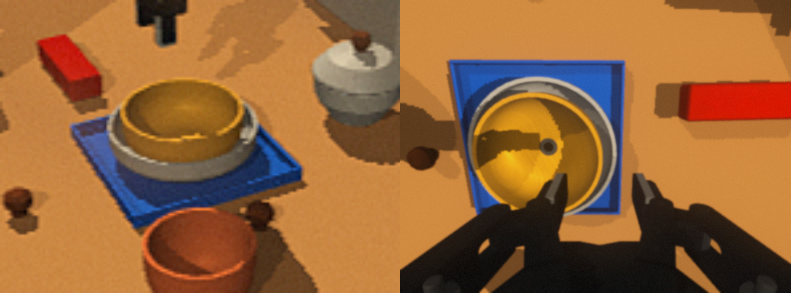

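The picture shows brass nested in steel, level and within 2 mm of its centre. Now the copper lid, gripped the same way on its +y side.

```bash
python3 -m inch '[[0.0136,-0.039,0,0,0,0,0.1],[0.0136,-0.039,0,0,0,0,0.1],[0.0136,-0.039,0,0,0,0,0.1],[0.0136,-0.039,0,0,0,0,0.1],[0.0136,-0.039,0,0,0,0,0.1]]';python3 -m inch '[[0.0136,-0.039,0,0,0,0,0.1],[0,0,0,0,0,0,0.1],[0,0,0,0,0,0,0.1],[0,0,0,0,0,0,0.1],[0,0,0,0,0,0,0.1]]'
python3 look.py small_mid .05 .064 .4545 .0175 w6
```

```text
t: 13.15
tcp_pos: [0.4678, 0.1035, 0.132]
eef_rot: [-0.002, 3.141, -0.0]
ft_force: [-0.1, -0.0, 0.4]
grip_width: 0.0469
gripper_force: 0.0
t: 13.65
tcp_pos: [0.4554, 0.0668, 0.1319]
eef_rot: [-0.003, 3.141, 0.001]
ft_force: [-0.6, -0.0, -0.4]
grip_width: 0.0467
gripper_force: 0.0
[0.4553 0.0668 0.1318] [[-1.0, -0.002, 0.0], [-0.002, 1.0, 0.0], [-0.0, 0.0, -1.0]] 0.04668747875022877 13.7 [-0.0059  0.2067  1.9209  0.0004  1.0137 -1.5793]
0.69 12500
fixed (array([0.4551, 0.0167]), np.float64(0.7106890830437347)) free (array([0.4554, 0.0162, 0.0621]), np.float64(0.9329206186863875))
lm 0.87 (202.8032, 198.4128) [0.4583 0.0158 0.032 ]
```

```bash
python3 -m inch '[[0,-0.0018,0.03,0,0,0,0.1],[0,0,0.02,0,0,0,0.1],[0,0,0.014,0,0,0,0.1],[0,0,0,0,0,0,0.1],[0,0,0,0,0,0,0.1]]'; python3 -m inch '[[0,0,0,0,0,0,-0.4],[0,0,0,0,0,0,-0.7],[0,0,0,0,0,0,-1],[0,0,0,0,0,0,-1],[0,0,0,0,0,0,-1]]' 80;python3 -m inch '[[0,0,0,0,0,0,-1],[0,0,0,0,0,0,-1],[0,0,0,0,0,0,-1],[0,0,0,0,0,0,-1],[0,0,0,0,0,0,-1]]'
```

```text
t: 14.3
tcp_pos: [0.4551, 0.0644, 0.0678]
eef_rot: [0.002, -3.141, -0.0]
ft_force: [0.3, 0.4, 0.1]
grip_width: 0.0467
gripper_force: 0.0
t: 14.8
tcp_pos: [0.4552, 0.0641, 0.0684]
eef_rot: [-0.001, 3.14, 0.001]
ft_force: [-0.5, 1.0, 4.3]
grip_width: 0.0019
gripper_force: 78.4
t: 15.3
tcp_pos: [0.4552, 0.0642, 0.0684]
eef_rot: [-0.001, 3.141, 0.001]
ft_force: [-1.5, 1.4, 4.9]
grip_width: 0.001
gripper_force: 78.5
```

```bash
python3 -m inch '[[0,0,-0.01,0,0,0,-1],[0,0,-0.02,0,0,0,-1],[0,0,-0.03,0,0,0,-1],[0,0,-0.025,0,0,0,-1],[0,0,0,0,0,0,-1]]'; python3 -m inch '[[0,0,0,0,0,0,-1],[0,0,0,0,0,0,-1],[0,0,0,0,0,0,-1],[0,0,0,0,0,0,-1],[0,0,0,0,0,0,-1]]'
python3 look.py small_mid .05 .149 .4551 .0167 w7; python3 - <<'E'
import cv2
im=cv2.cvtColor(cv2.imread("pics/w7.png"),cv2.COLOR_BGR2HSV); print(im[170,20:120:4].tolist())
E
python3 tilt.py pics/w7.png .05 .4551 .0167 .149 5 12 150 215
```

```text
t: 15.8
tcp_pos: [0.4572, 0.0639, 0.156]
eef_rot: [-0.001, 3.134, -0.0]
ft_force: [0.4, 0.6, -1.4]
grip_width: 0.0017
gripper_force: 78.3
t: 16.3
tcp_pos: [0.4545, 0.064, 0.1521]
eef_rot: [0.001, -3.14, -0.0]
ft_force: [-0.5, 0.1, -2.0]
grip_width: 0.002
gripper_force: 78.3
[0.4546 0.064  0.1523] [[-1.0, -0.001, -0.001], [-0.001, 1.0, 0.0], [0.001, 0.0, -1.0]] 0.0016657350123240456 16.35 [-0.012   0.1829  1.8917  0.0001  1.068  -1.5834]
[[14, 170, 99], [14, 181, 96], [14, 168, 100], [14, 168, 102], [15, 171, 100], [14, 181, 111], [15, 176, 122], [14, 173, 124], [14, 175, 127], [14, 173, 127], [14, 177, 125], [14, 180, 125], [14, 179, 124], [15, 181, 127], [14, 172, 129], [15, 178, 126], [15, 182, 125], [14, 173, 128], [15, 183, 127], [14, 182, 126], [14, 169, 131], [14, 171, 130], [12, 199, 165], [11, 210, 232], [11, 203, 238]]
cam [0.3875 0.0631 0.2786]
blob [   75   150   191   154 19207] ctr [182.4443 233.0059]
x,y,tx,ty [ 0.4542  0.0209 -0.4741 -0.1368] 0.5840295871615984 220
free z [ 0.4534  0.015  -0.2939  0.2318  0.1331] 0.4516875744677201
level [0.4537 0.019 ] 1.7961746214542988Traceback (most recent call last):
  File "look.py", line 6, in <module>
    m,cf=mask(t,"wrist",proj(K,P,[(x,y,rim)])[0]); print(cf,m.sum())
         ~~~~^^^^^^^^^^^^^^^^^^^^^^^^^^^^^^^^^^^^
  File "h.py", line 23, in mask
    return np.array(rs[0]["pixels"],np.uint8),rs[0]["confidence"]
                    ~~^^^
IndexError: list index out of range
```

```bash
python3 -m inch '[[-0.0052,0.0138,0,0,0,0,-1],[-0.0104,0.0276,0,0,0,0,-1],[-0.0104,0.0276,0,0,0,0,-1],[-0.0104,0.0276,0,0,0,0,-1],[-0.0104,0.0276,0,0,0,0,-1]]'; python3 -m inch '[[-0.0104,0.0276,0,0,0,0,-1],[-0.0104,0.0276,0,0,0,0,-1],[-0.0104,0.0276,0,0,0,0,-1],[-0.0052,0.0138,0,0,0,0,-1],[0,0,0,0,0,0,-1]]'; python3 -m inch '[[0,0,0,0,0,0,-1],[0,0,0,0,0,0,-1],[0,0,0,0,0,0,-1],[0,0,0,0,0,0,-1],[0,0,0,0,0,0,-1]]'
python3 - <<'E'
from h import *
s=manip.read_state(); p=s["tcp_pos"]; print(p,s["eef_rot"])
for n in ["top","side","wrist"]: cv2.imwrite(f"pics/m8_{n}.png",manip.capture(n)[:,:,::-1])
a=np.linspace(0,2*np.pi,100); rim=np.c_[p[0]+.05*np.cos(a),p[1]-.048+.05*np.sin(a),0*a+p[2]-.004]
w=cv2.imread("pics/m8_wrist.png"); K,P,c=campose("wrist"); cv2.polylines(w,[proj(K,P,rim).astype(np.int32)],False,(255,0,255),1)
sd=cv2.imread("pics/m8_side.png"); K,P,c=campose("side")
sd=cv2.resize(sd[100:230,150:290],(560,520),interpolation=cv2.INTER_CUBIC); q=(proj(K,P,rim)-[150,100])*4; cv2.polylines(sd,[q.astype(np.int32)],False,(255,0,255),1)
cv2.imwrite("pics/c8.png",np.hstack([cv2.resize(sd,(400,371)),cv2.resize(w[100:,40:340],(392,371))]))
E
```

```text
t: 16.9
tcp_pos: [0.5019, 0.1893, 0.1527]
eef_rot: [-0.001, 3.142, -0.0]
ft_force: [-0.1, 0.2, -1.6]
grip_width: 0.0019
gripper_force: 78.3
t: 17.4
tcp_pos: [0.5384, 0.2862, 0.1524]
eef_rot: [-0.004, 3.141, 0.0]
ft_force: [0.0, -1.1, -2.0]
grip_width: 0.0017
gripper_force: 78.5
t: 17.9
tcp_pos: [0.5378, 0.2843, 0.1531]
eef_rot: [0.0, 3.141, 0.0]
ft_force: [0.2, -0.9, -2.1]
grip_width: 0.0016
gripper_force: 78.5
[0.53781126 0.2842904  0.15305342] [6.66247004e-05 3.14139998e+00 9.07296587e-05]
```

View pics/c8.png

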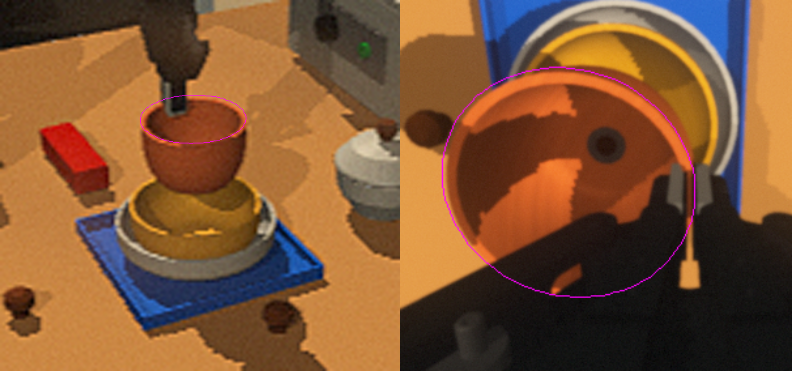

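The overlay shows the copper lid level, its rim matching the predicted circle to within about 1–2 mm. I'll lower it.

```bash
python3 -m inch '[[0,0.0005,0.02,0,0,0,-1],[0,0,0.025,0,0,0,-1],[0,0,0.015,0,0,0,-1],[0,0,0.008,0,0,0,-1],[0,0,0,0,0,0,-1]]'; python3 -m inch '[[0,0,0.002,0,0,0,-1],[0,0,0.001,0,0,0,-1],[0,0,0.001,0,0,0,-1],[0,0,0,0,0,0,-1],[0,0,0,0,0,0,-1]]'
```

```text
t: 18.55
tcp_pos: [0.5372, 0.2851, 0.0837]
eef_rot: [0.001, -3.139, 0.001]
ft_force: [-0.2, 0.3, -1.4]
grip_width: 0.002
gripper_force: 78.5
t: 19.05
tcp_pos: [0.5382, 0.2855, 0.0813]
eef_rot: [-0.001, 3.141, 0.001]
ft_force: [0.7, 0.3, -1.8]
grip_width: 0.0016
gripper_force: 78.4
```

```bash
python3 -m inch '[[0,0,0.0008,0,0,0,-1],[0,0,0.0005,0,0,0,-1],[0,0,0,0,0,0,-1],[0,0,0,0,0,0,-1],[0,0,0,0,0,0,-1]]'
```

```text
t: 19.55
tcp_pos: [0.5384, 0.286, 0.0805]
eef_rot: [-0.001, 3.14, 0.002]
ft_force: [-2.1, 2.2, 4.7]
grip_width: 0.0014
gripper_force: 79.0
```

```bash
python3 -m inch '[[0,0,0,0,0,0,-0.95],[0,0,0,0,0,0,-0.9],[0,0,0,0,0,0,-0.8],[0,0,0,0,0,0,-0.6],[0,0,0,0,0,0,-0.5]]' 20; python3 -m inch '[[0,0,0,0,0,0,-0.4],[0,0,-0.01,0,0,0,-0.4],[0,0,-0.03,0,0,0,-0.4],[0,0,-0.03,0,0,0,-0.4],[0,0,0,0,0,0,-0.2]]'; python3 -m inch '[[0,0,0,0,0,0,-0.2],[0,0,0,0,0,0,-0.2],[0,0,0,0,0,0,-0.2],[0,0,0,0,0,0,-0.2],[0,0,0,0,0,0,-0.2]]'
python3 look.py small_mid .05 .076 .5375 .2373 w9; python3 look.py medium_mid .065 .058 .538 .237 w9b
python3 - <<'E'
from h import *
cv2.imwrite("pics/m9_top.png",manip.capture("top")[:,:,::-1]); cv2.imwrite("pics/m9_side.png",manip.capture("side")[:,:,::-1])
a=cv2.imread("pics/m9_side.png")[130:240,150:300]; b=cv2.imread("pics/m9_side.png")[250:340,270:380]
K,P,c=campose("top"); rs=manip.landmark_of("dial_grip","top"); print([(r["at"],r["confidence"]) for r in rs])
t=cv2.imread("pics/m9_top.png")[165:245,340:420]
cv2.imwrite("pics/c9.png",np.hstack([cv2.resize(a,(400,300)),cv2.resize(t,(300,300),interpolation=cv2.INTER_CUBIC)]))
E
```

```text
t: 20.05
tcp_pos: [0.5376, 0.285, 0.079]
eef_rot: [0.001, -3.141, 0.001]
ft_force: [-0.3, -0.1, -0.1]
grip_width: 0.0215
gripper_force: 0.0
t: 20.55
tcp_pos: [0.5408, 0.2865, 0.1547]
eef_rot: [-0.001, 3.132, 0.006]
ft_force: [0.8, 1.2, 0.9]
grip_width: 0.0341
gripper_force: 0.0
t: 21.05
tcp_pos: [0.5375, 0.2852, 0.1488]
eef_rot: [0.001, -3.14, 0.001]
ft_force: [0.6, 0.1, -0.9]
grip_width: 0.0341
gripper_force: 0.0
[0.5377 0.2852 0.1489] [[-1.0, -0.001, -0.001], [-0.001, 1.0, -0.0], [0.001, -0.0, -1.0]] 0.034042831903887495 21.1 [ 0.3734  0.3944  1.5822  0.0001  1.166  -1.198 ]
0.91 11902
fixed (array([0.5388, 0.2374]), np.float64(0.806424815780332)) free (array([0.539 , 0.2371, 0.0747]), np.float64(1.119800993145688))
lm 0.84 (211.0976, 195.4176) [0.5406 0.2393 0.038 ]
[0.5378 0.2853 0.1493] [[-1.0, -0.001, -0.0], [-0.001, 1.0, -0.0], [0.0, -0.0, -1.0]] 0.03412740231833937 21.25 [ 0.3735  0.394   1.5818  0.0001  1.1661 -1.198 ]
0.61 5668
fixed (array([0.5388, 0.2369]), np.float64(0.9004760514567021)) free (array([0.5394, 0.2362, 0.055 ]), np.float64(1.6737659129501803))
lm 0.32 (432.384, 131.0976) [0.4849 0.4345 0.029 ]
[([0.7456, 0.7752], 0.7), ([0.5253, 0.7488], 0.63)]
```

View pics/c9.png

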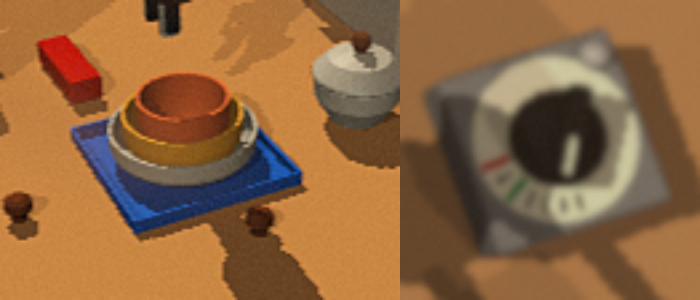

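The nest is good: centres are within 2 mm of each other and the rims at the right heights. In the top crop the timer pointer lies about 27° short of green, around 10–11 min. I'll go above the grey timer.

```bash
python3 -m inch '[[0,-0.027,0,0,0,0,-0.2],[-0.0006,-0.05,0,0,0,0,-0.2],[-0.0006,-0.05,0,0,0,0,-0.2],[-0.0006,-0.05,0,0,0,0,-0.2],[-0.0006,-0.05,0,0,0,0,-0.2]]'; python3 -m inch '[[-0.0006,-0.05,0,0,0,0,-0.2],[-0.0006,-0.05,0,0,0,0,-0.2],[-0.0006,-0.05,0,0,0,0,-0.2],[-0.0006,-0.05,0,0,0,0,-0.2],[-0.0006,-0.05,0,0,0,0,-0.2]]'; python3 -m inch '[[-0.0006,-0.05,0,0,0,6.5,-0.2],[0,0,0,0,0,6.5,-0.2],[0,0,0,0,0,0,-0.2],[0,0,0,0,0,0,-0.2],[0,0,0,0,0,0,-0.2]]'
cat > dial.py <<'E'
import sys; from h import *
np.set_printoptions(precision=4,suppress=True)
K,P,c=campose("wrist"); im=manip.capture("wrist"); s=manip.read_state(); print(s["tcp_pos"],s["eef_rot"],s["joint_positions"],s["t"])
for q in manip.landmark_of("dial_grip","wrist"): print("lm",q["confidence"],atz(*ray(K,P,(q["at"][1]*512,q["at"][0]*384)),.079))
# rectified plan view at dial-plate (z=.05) and bar-top (z=.091): up=+x, left=+y, 4 px/mm... 
cx,cy=float(sys.argv[1]),float(sys.argv[2]); outs=[]
for z in (.05,.091):
    u,v=np.meshgrid(np.arange(390),np.arange(390)); sc=.13/390
    X=np.stack([cx+(195-v)*sc,cy+(195-u)*sc,0*u+z],-1).reshape(-1,3); q=proj(K,P,X).astype(np.float32)
    o=cv2.remap(im,q[:,0].reshape(390,390),q[:,1].reshape(390,390),cv2.INTER_LINEAR)[:,:,::-1].copy(); cv2.drawMarker(o,(195,195),(255,0,255),0,12); outs.append(o)
cv2.imwrite(f"pics/{sys.argv[3]}.png",np.hstack(outs))
E
python3 dial.py .544 -.242 d1
```

```text
t: 22.0
tcp_pos: [0.5403, 0.0567, 0.1497]
eef_rot: [-0.002, 3.141, 0.0]
ft_force: [0.6, -0.1, 1.0]
grip_width: 0.0341
gripper_force: 0.0
t: 22.5
tcp_pos: [0.5434, -0.1937, 0.1498]
eef_rot: [-0.001, 3.141, -0.0]
ft_force: [1.3, 0.2, -0.1]
grip_width: 0.0341
gripper_force: 0.0
t: 23.0
tcp_pos: [0.5441, -0.2404, 0.1495]
eef_rot: [-0.35, -3.122, -0.001]
ft_force: [0.7, -0.7, -0.6]
grip_width: 0.034
gripper_force: 0.0
[ 0.5443 -0.2403  0.1496] [-0.3501 -3.1219 -0.0005] [-0.5329  0.3746  1.6131  0.0003  1.1541 -1.8804] 23.05
lm 0.63 [ 0.5468 -0.2388  0.079 ]
```

View pics/d1.png

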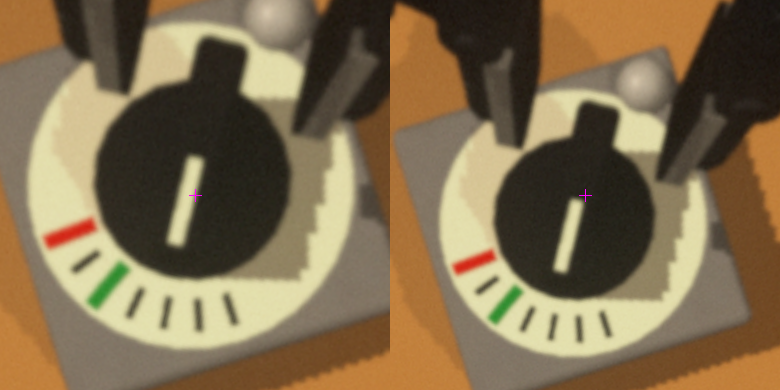

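The rectified view shows the pointer at an image angle of about 103°, green at 129°, red at 159° and zero at 72°. That puts the dial at about 10.8 min (0.54 rad), with its axis near (0.5465, −0.240). The tool's closing line is already square to the bar, so I'll descend and grip.

```bash
python3 -m inch '[[-0.002,0.0007,0.025,0,0,0,-0.2],[0,0,0.025,0,0,0,-0.2],[0,0,0.0185,0,0,0,-0.2],[0,0,0,0,0,0,-0.2],[0,0,0,0,0,0,-0.2]]'; python3 -m inch '[[0,0,0,0,0,0,-0.5],[0,0,0,0,0,0,-0.7],[0,0,0,0,0,0,-1],[0,0,0,0,0,0,-1],[0,0,0,0,0,0,-1]]' 40
```

```text
t: 23.6
tcp_pos: [0.5466, -0.2408, 0.0812]
eef_rot: [-0.352, -3.122, -0.0]
ft_force: [0.8, 0.3, 1.0]
grip_width: 0.0342
gripper_force: 0.0
t: 24.1
tcp_pos: [0.5475, -0.2403, 0.0826]
eef_rot: [0.355, 3.118, 0.002]
ft_force: [0.9, 5.2, 3.7]
grip_width: 0.0141
gripper_force: 40.2
```

```bash
python3 -m inch '[[0,0,0,0,0,6.2,-1],[0,0,0,0,0,6.2,-1],[0,0,0,0,0,6.2,-1],[0,0,0,0,0,6.2,-1],[0,0,0,0,0,6.2,-1]]'; python3 -m inch '[[0,0,0,0,0,6.2,-1],[0,0,0,0,0,6.2,-1],[0,0,0,0,0,6.2,-1],[0,0,0,0,0,6.2,-1],[0,0,0,0,0,6.2,-1]]';python3 -m inch '[[0,0,0,0,0,0,-1],[0,0,0,0,0,0,-1],[0,0,0,0,0,0,-1],[0,0,0,0,0,0,-1],[0,0,0,0,0,0,-1]]'
python3 - <<'E'
from h import *
s=manip.read_state(); M=R.from_rotvec(s["eef_rot"]).as_matrix(); print(np.degrees(np.arctan2(M[1,1],M[0,1])),s["ft_torque"],s["joint_positions"])
E
```

```text
t: 24.6
tcp_pos: [0.5469, -0.2413, 0.0826]
eef_rot: [1.181, 2.909, 0.0]
ft_force: [-1.2, 2.1, 4.1]
grip_width: 0.014
gripper_force: 40.2
t: 25.1
tcp_pos: [0.5459, -0.2419, 0.0826]
eef_rot: [1.915, 2.489, -0.002]
ft_force: [-2.8, 0.5, 5.6]
grip_width: 0.0141
gripper_force: 40.4
t: 25.6
tcp_pos: [0.5459, -0.2419, 0.0826]
eef_rot: [1.911, 2.493, -0.002]
ft_force: [-2.9, 0.7, 4.9]
grip_width: 0.0142
gripper_force: 40.4
15.064378674961349 [ 0.06163391  0.49029317 -0.07450544] [-5.32907193e-01  4.41620995e-01  1.69270234e+00 -1.48994827e-03
  1.00657337e+00 -7.95034159e-01]
```

```bash
python3 -m inch '[[0,0,0,0,0,2,-1],[0,0,0,0,0,0,-1],[0,0,0,0,0,0,-1],[0,0,0,0,0,0,-1],[0,0,0,0,0,0,-1]]'; python3 -m inch '[[0,0,0,0,0,-7.5,-1],[0,0,0,0,0,-7.5,-1],[0,0,0,0,0,-7.5,-1],[0,0,0,0,0,-7.5,-1],[0,0,0,0,0,-7.5,-1]]';python3 -m inch '[[0,0,0,0,0,0,-1],[0,0,0,0,0,0,-1],[0,0,0,0,0,0,-1],[0,0,0,0,0,0,-0.6],[0,0,0,0,0,0,-0.2]]';python3 -m inch '[[0,0,0,0,0,0,-0.2],[0,0,0,0,0,0,-0.2],[0,0,-0.02,0,0,0,-0.2],[0,0,-0.03,0,0,0,-0.2],[0,0,-0.03,0,0,0,-0.2]]';python3 -m inch '[[0,0,0,0,0,0,-0.2],[0,0,0,0,0,0,-0.2],[0,0,0,0,0,0,-0.2],[0,0,0,0,0,0,-0.2],[0,0,0,0,0,0,-0.2]]'
python3 dial.py .5465 -.24 d2
python3 - <<'E'
from h import *
im=cv2.imread("pics/d2.png"); h=cv2.cvtColor(im,cv2.COLOR_BGR2HSV); L=h[:,:390]; Rr=h[:,390:]
def pc(m,lab):
    n,l,st,ce=cv2.connectedComponentsWithStats(m.astype(np.uint8))
    for k in range(1,n):
        if 60<st[k,4]<3000:
            y,x=np.nonzero(l==k); w,v=np.linalg.eigh(np.cov(x,y)); d=v[:,1]; d=d if d[1]>0 else -d
            print(lab,st[k,4],ce[k].round(1),"angle",np.degrees(np.arctan2(d[1],d[0])).round(1))
pc((L[:,:,0]>45)&(L[:,:,0]<85)&(L[:,:,1]>90),"green"); pc(((L[:,:,0]<6)|(L[:,:,0]>174))&(L[:,:,1]>150),"red")
u,v=np.meshgrid(np.arange(390),np.arange(390))
pc((Rr[:,:,2]>140)&(Rr[:,:,1]<110)&(np.hypot(u-195,v-195)<85),"ptr")
E
```

```text
t: 26.1
tcp_pos: [0.5458, -0.2419, 0.0826]
eef_rot: [1.954, 2.459, -0.002]
ft_force: [-3.9, 0.6, 6.0]
grip_width: 0.0144
gripper_force: 40.4
t: 26.6
tcp_pos: [0.547, -0.2412, 0.0826]
eef_rot: [1.052, 2.958, 0.001]
ft_force: [0.5, 3.5, 5.3]
grip_width: 0.0144
gripper_force: 40.3
t: 27.1
tcp_pos: [0.5464, -0.2419, 0.0812]
eef_rot: [1.062, 2.956, -0.001]
ft_force: [-0.4, 1.2, -0.2]
grip_width: 0.0305
gripper_force: 0.0
t: 27.6
tcp_pos: [0.5459, -0.2413, 0.1612]
eef_rot: [-1.061, -2.955, -0.0]
ft_force: [-0.0, -0.3, 0.0]
grip_width: 0.0343
gripper_force: 0.0
t: 28.1
tcp_pos: [0.5458, -0.2411, 0.1598]
eef_rot: [-1.06, -2.955, -0.001]
ft_force: [-0.3, 0.0, -0.2]
grip_width: 0.0341
gripper_force: 0.0
[ 0.5459 -0.2411  0.16  ] [-1.06   -2.9554 -0.0007] [-0.5325  0.3692  1.5932  0.0001  1.181  -1.4146] 28.15
lm 0.74 [ 0.5476 -0.2412  0.079 ]
green 715 [114.3 292.8] angle 129.5
red 475 [ 76.3 240.8] angle 158.5
ptr 2146 [180.1 127.6] angle 167.7
ptr 1435 [267.6 191.3] angle 87.4
ptr 974 [164.2 232.3] angle 129.3
```

View pics/d2.png

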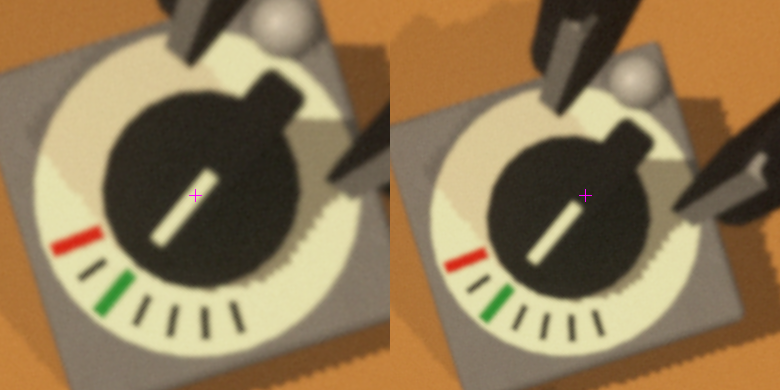

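The pointer reads 129.3° against green at 129.5°, so the timer stands at 20 minutes, having peaked at about 33. The arm is clear, so I'll hand in.

```bash
python3 -c "
from workcell import manip
print(manip.close_job())"
```

```text
the job is handed in; nothing more can be done
None
```

I handed the job in at about 28 s of the 72 s allowed: the brass lid sits in the steel lid in the tray and the copper lid in the brass one, both level and within about 2 mm of centre, and the timer was wound to about 33 minutes and turned back to 20; the hand-in gave no verdict.

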